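# Fit the crank lever on the stage drive's splined shaft

### The arm

A 7-joint arm with a two-finger parallel gripper is mounted at the origin on a cart in front of the work surface, level with it; the furniture and walls round the work are solid. World frame = base frame: x ahead of the robot, y to its left, z up, the work surface at z = 0. Lengths are in m, angles in rad, forces in N, time in s.
With the tool pointing down it reaches from about 0.4 to 0.85 m from the base axis. Payload 10.4 kg.
Tool frame: the origin (TCP) lies on the centre line of the jaws, within the pads' length; the fingertips stand 11 mm ahead of it and the grasp point (between the pads) lies 8 mm behind it; z points along the fingers, y is the line along which they close (so a half turn about z gives the same grasp; the last joint's range is limited). The gripper opens to 87 mm and grips with 3 to 60 N. Pads are 19 mm wide; open, the fingers measure 117 mm over their backs; the gripper's body (75 mm by 190 mm) begins 51 mm behind the grasp point.
Start: joints at [1.194, 0.332, -0.065, 1.46, 0.022, 1.35, -0.088], TCP at [0.217, -0.586, 0.234] pointing down, gripper open.
Joint ranges: [-2.6, 2.6], [-0.5, 2.12], [-1.47, 1.34], [0.16, 2.42], [-1.27, 4.41], [0.06, 2.06], [-2.6, 2.6]. Speed limits (rad/s): [2.22, 2.22, 2.79, 2.79, 3.14, 3.14, 3.14].

### API

Orientations are given as a unit quaternion [x, y, z, w].
In Python, from bench import r gives the robot as it stands.
- The arm moves only by the shell command python3 -m pendant 'ROWS' [OPENING] [FORCE]. ROWS is JSON, a list of rows, each a list of 4 numbers: the shift along the tool's x, y, z in m, then the turn about the tool's z in rad. A call has 1 to 8 rows; each row shifts and turns the commanded pose from where the row before left it, along the tool's axes as they then stand; what a row does not reach is not made up. A row lasts 1/12 s, in which the tool goes at most 41.7 mm and 7.16 degrees, less where a joint would pass 70% of its speed; a pose out of reach is approached as far as the arm can. A call with a gripper value outside its range is refused whole. OPENING is the opening, from 0 (shut) to 1 (fully open), set as the call begins (- or left out, the last holds). The fingers move at their own pace and stop on an object; FORCE is the grip in N (left out, the last holds). Time passes only in rows, so rows that do not move let the fingers close. It gives the time, the measured TCP pose, the force, the opening and the grip force at its end, in the units of the state.
- r.read_state(): the state, without advancing time (a new reading comes with each control period).
- r.camera(name): name is "scene" or "top"; returns a dict with "img" (400x640x3 uint8, red, green, blue), "camera_matrix" (3x3 intrinsics, pixels), "xyz" and "attitude" of the camera in the world. Camera axes: x right, y down, z forward; pixel columns grow to the right and rows downward; lengths in m; the calibration is good to about 2 mm. A picture is of the moment at which its call begins. There is no depth.
- r.close_job(): hands the job in; it is judged then, once.
Trained networks look in the newest picture that a camera, given by its name, has taken for a name from the list of things; names that differ only in an ending like _2 or _b are one class to them, and where a whole thing is asked for, a point or a joint stands for the part that bears it (a point fixed in the world has none). Each returns a list of dicts, best first, with "score" (0 to 1); they miss things now and then, are a little off and sometimes report something else, mostly with a low value. They report only what shows in the picture. A call takes as long as a camera call. They do not tell look-alikes from the thing itself.
- r.outline_of(thing, camera): "mask" (400x640 bool, what is visible of it) and "bbox" ([centre column, centre row, width, height] in pixels, round what is visible of it).
The state is a dict: "time": time; "joint_positions": joint angles; "joint_vel": joint speeds; "joint_torque": joint torques, N m; "ee_pos": TCP position; "eef_rot": TCP orientation; "ft_force": force on the tool from outside, world axes, zero at the start; "torque": the same for the moment, N m; "width": finger opening in m; "grip_force": force on a finger pad.
Only numpy, scipy, OpenCV 4.12 (cv2) and the standard library are available. Lean on these libraries where they do the work, as an engineer would, in place of code of your own. Each camera call takes 0.05 s, during which the arm holds its last target. There are 200 camera calls.

### The job

Fit the crank lever onto the splined shaft of the stage drive box: feel for the angle at which its slots meet the shaft's teeth, without forcing, and push it fully home on the shoulder. Then swing it, with the shaft, until its arm lies over the raised index rib on the box, and let go. Leave the jar, the sanding block and the tape where they are.

Things in the scene. Friction and masses are not known exactly. Their poses are not given: they have to be found in the camera images.
- drive_box: Drive box: fixed grey casing, base 120 x 104 mm, cover top 50 mm above the bench, on it a 38 mm round collar and a vertical steel splined shaft. Origin: centre of underside. z up; a raised dark index rib (22 x 5 x 4 mm) on the cover runs from the shaft towards -x. The shaft turns about its axis against some 0.12 N m of friction and stays where left; its angle at the start varies and is not reported.
- drive_seat (a point): On the shaft's axis, on its flat shoulder (34 mm across, 62 mm above the bench), where the lever's hub rests when home. Axes as drive_box (rib towards -x). Above it rise six equal straight teeth 60 degrees apart: 18 mm high, 5 mm wide, 26 mm across the tips, core 16 mm.
- shaft_tip (a point): Tip of the shaft, 28 mm above drive_seat, top of a plain tapered nose that stands 10 mm above the teeth (15 mm across at its foot, 8 mm at the tip). Axes as drive_box, not turning with the shaft.
- lever_centre (a point): Centre of the crank lever's hub, half-way up its 34 mm. z up along the bore, x along the arm to the knob. The hub is a dark hexagon 42 mm across flats, two of them facing +y and -y: grip it there, across the arm, from above. The lever is loose, about 220 g, mostly in the hub.
- lever_foot (a point): Centre of the bore at the hub's underside, 17 mm below lever_centre, same axes. Six lands 3 mm wide reach in to 19 mm across over the lower 20 mm, at 30, 90, 150 ... degrees from x; the gaps at 0, 60, 120 ... degrees take the teeth with about 0.1 rad play each way. Above them the bore is plain, 30 mm across. The lever goes on at any of six angles.
- lever_knob (a point): Middle of the lever's arm under the knob, 100 mm from the bore's axis along x, 16.5 mm above the foot. Arm 18 mm wide, 9 mm thick, round end 24 mm across; knob 22 mm across, its top 46 mm above the foot.
- lever: The whole lever, standing on its hub on the bench; origin at lever_foot. Turned wrong on the shaft, its lands sit on the teeth, foot 18 mm above the shoulder. Pressed with a few newtons it slides round on them until it drops in; pressed with over 10 N it may drag the shaft round, and over 40 N between lever and drive box is forcing.
- jar_bronze: Bystander: paint jar with a dark lid, 48 mm across, 66 mm tall; origin at the centre of its underside.
- sanding_block: Bystander: wooden sanding block 43 x 71 x 24 mm; origin at the centre of its underside.
- masking_tape: Bystander: roll of masking tape lying flat, 98 mm across, 25 mm high; origin at the centre of its underside.
Not all that is in view belongs to the job. Leave any green or orange look-alike of the lever alone.

How it is judged:
On the way:
1. the lever is home on the splined shaft: foot within 3 mm of the shoulder, within 4 mm of the axis (z of lever_foot in the frame of drive_seat below 0.003 m and horizontal distance between lever_foot and drive_seat below 0.004 m and angle between lever_foot's own z axis and vertical below 0.06 rad), for 0.2 s.
At the end, for the whole second after the job is handed in: The lever is home on the shaft (foot within 3 mm of the shoulder, within 4 mm of the axis, tilted less than 0.06 rad), its arm over the index rib (knob within 13 mm to either side of the rib's line, on the rib's side), released and at rest (all of step 1 and x of lever_knob in the frame of drive_seat below -0.08 m and y of lever_knob in the frame of drive_seat between -0.013 and 0.013 m and linear speed of lever below 0.02 m/s); the robot touches nothing.
It fails at once if the lever is forced: more than 40 N between lever and drive box (contact force between lever and drive_box above 40 N).
It fails at once if the jar is moved more than 30 mm (distance of jar_bronze from where it was at the start of the episode above 0.03 m).
It fails at once if the sanding block is moved more than 30 mm (distance of sanding_block from where it was at the start of the episode above 0.03 m).
It fails at once if the tape is moved more than 30 mm (distance of masking_tape from where it was at the start of the episode above 0.03 m).
It also fails if it takes over 51 s, if anything falls off the work surface, if the arm or the gripper's body presses on something with over 40 N, if the wrist force passes 120 N, or if a joint passes its speed limit or range.

## Working session

There is one attempt and no reset: what is moved stays moved. The work goes in short steps, Python scripts to look and compute and a shell command to move; the robot and the scene stay as the last step left them, time stands still between calls to the robot, and variables do not carry over. Pictures are saved under pics/ and viewed, at most 10 in all, crops included, and the job is handed in when it is done.

```bash
mkdir -p pics; ls; python3 - <<'E'
from bench import r
import cv2,numpy as np
s=r.read_state();print({k:np.round(v,3) for k,v in s.items()})
for c in("scene","top"):
    d=r.camera(c);cv2.imwrite(f"pics/{c}0.png",d["img"][...,::-1]);print(c,d["camera_matrix"],d["xyz"],d["attitude"])
    for t in("lever","drive_box","jar_bronze","sanding_block","masking_tape","lever_knob","drive_seat","shaft_tip"):
        try:print(t,[(round(o["score"],2),np.round(o["bbox"])) for o in r.outline_of(t,c)])
        except Exception as e:print(t,e)
print(r.read_state()["time"])
E
```

```text
pics
{'time': np.float64(0.0), 'joint_positions': array([ 1.194,  0.333, -0.065,  1.461,  0.022,  1.35 , -0.088]), 'joint_vel': array([-0.   , -0.001,  0.   , -0.002,  0.002, -0.001, -0.001]), 'joint_torque': array([ 0.0000e+00, -6.2325e+01,  2.5000e-02, -3.8990e+01, -6.1000e-02,
        4.0000e-02,  0.0000e+00]), 'ee_pos': array([ 0.216, -0.586,  0.233]), 'eef_rot': array([ 0.984,  0.176, -0.   , -0.001]), 'ft_force': array([ 0.065, -0.605,  0.392]), 'torque': array([ 0.019, -0.029, -0.011]), 'grip_force': np.float64(0.0), 'width': np.float64(0.087)}
scene [[505.94199582   0.         328.68884813]
 [  0.         505.94199582 201.21099133]
 [  0.           0.           1.        ]] [-0.27045794  1.18084201  1.14754226] [-0.27144901  0.86374322 -0.40136975  0.1384392 ]
lever [(0.84, array([347., 250.,  23.,  38.])), (0.59, array([318., 268.,  32.,  36.])), (0.57, array([294., 318.,  30.,  45.])), (0.48, array([304., 201.,  18.,  12.]))]
drive_box [(0.89, array([333., 211.,  41.,  35.]))]
jar_bronze [(0.54, array([272., 218.,  18.,  17.]))]
sanding_block [(0.58, array([302., 202.,  21.
[... 490 characters left out ...]
14060693 1.04856652] [-0.69939658  0.71060321 -0.04665028  0.06092003]
lever [(0.89, array([244., 244.,  21.,  49.])), (0.56, array([180., 265.,  35.,  41.]))]
drive_box [(0.92, array([328., 205.,  38.,  48.]))]
jar_bronze [(0.84, array([270., 156.,  17.,  24.]))]
sanding_block [(0.75, array([324., 161.,  24.,  18.]))]
masking_tape [(0.6, array([273., 155.,  15.,  20.])), (0.57, array([436., 225.,  38.,  35.]))]
lever_knob [(0.95, array([246., 243.,  22.,  44.])), (0.92, array([181., 266.,  36.,  42.])), (0.69, array([287., 257.,  45.,  21.]))]
drive_seat [(0.89, array([330., 202.,  40.,  42.])), (0.35, array([436., 226.,  38.,  36.]))]
shaft_tip [(0.58, array([329., 203.,  42.,  48.]))]
0.9
```

```bash
python3 - <<'E'
import cv2
a=cv2.imread("pics/top0.png")[130:300,150:470];b=cv2.imread("pics/scene0.png")[160:350,240:430]
cv2.imwrite("pics/a.png",cv2.resize(a,(800,425),interpolation=cv2.INTER_CUBIC))
cv2.imwrite("pics/b.png",cv2.resize(b,(600,600),interpolation=cv2.INTER_CUBIC))
E
```

```text
(no output)
```

View pics/a.png

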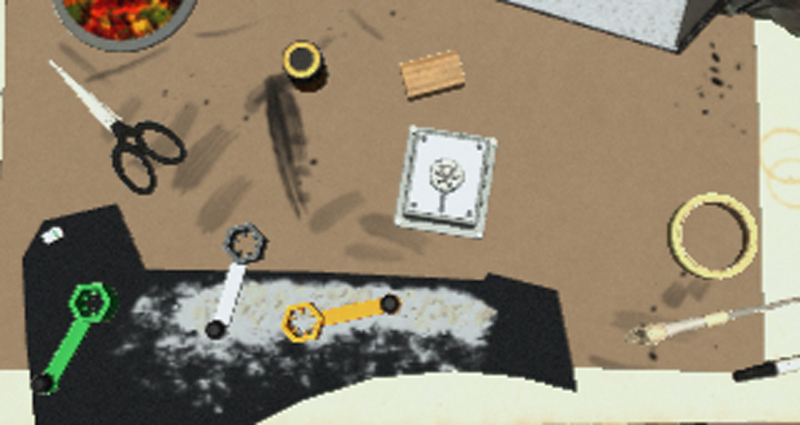

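View pics/b.png

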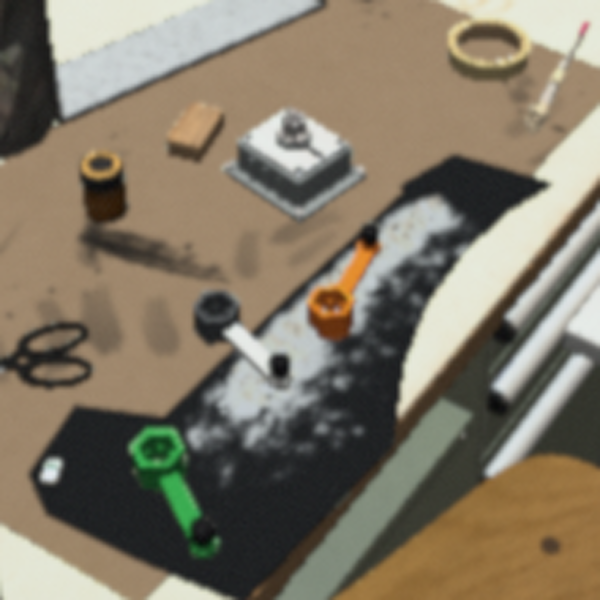

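```bash
python3 - <<'E'
import cv2,numpy as np
T=cv2.imread("pics/top0.png");S=cv2.imread("pics/scene0.png")
def c(im,x,y,w,h,k=10):
    a=cv2.resize(im[y:y+h,x:x+w],None,fx=k,fy=k,interpolation=cv2.INTER_CUBIC)
    for i in range(0,w,5):
        cv2.line(a,(i*k+k//2,0),(i*k+k//2,6),(0,0,255),1);cv2.putText(a,str(x+i),(i*k,16),0,.35,(0,0,255))
    for i in range(0,h,5):
        cv2.line(a,(0,i*k+k//2),(6,i*k+k//2),(0,0,255),1);cv2.putText(a,str(y+i),(8,i*k+8),0,.35,(0,0,255))
    return a
A=c(T,228,215,35,55,8);B=c(T,305,178,45,50,8);C=c(S,298,248,40,40,8)[:,:];D=c(S,308,190,50,40,8)
H=440
p=lambda a,h:cv2.copyMakeBorder(a,0,h-a.shape[0],0,10,0)
cv2.imwrite("pics/c.png",np.hstack([p(A,H),p(B,H)]))
cv2.imwrite("pics/d.png",np.hstack([p(C,320),p(D,320)]))
E
```

```text
(no output)
```

View pics/c.png

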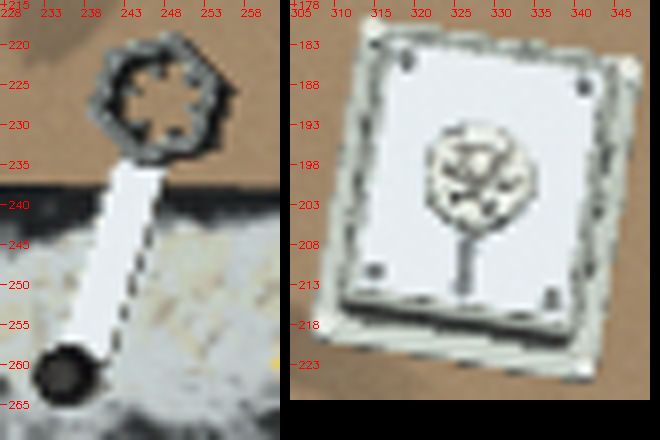

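View pics/d.png

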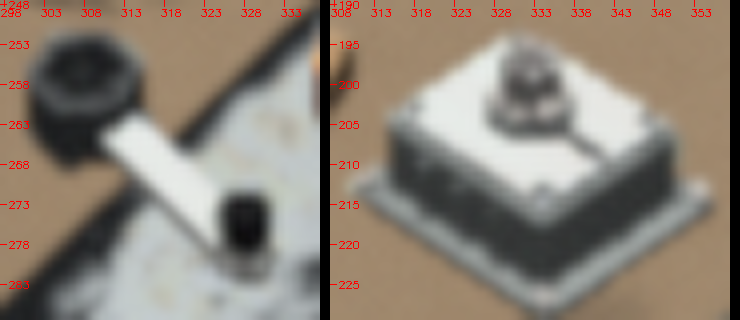

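```bash
cat > h.py <<'E'
import numpy as np
from scipy.spatial.transform import Rotation as R
from scipy.optimize import least_squares
K={"scene":(505.942,328.689,201.211,[-0.27045794,1.18084201,1.14754226],[-0.27144901,0.86374322,-0.40136975,0.1384392]),
"top":(364.412,315.313,200.446,[0.34110193,0.14060693,1.04856652],[-0.69939658,0.71060321,-0.04665028,0.06092003])}
def proj(c,P):
    f,u,v,t,q=K[c];p=R.from_quat(q).inv().apply(np.atleast_2d(P)-t)
    return np.c_[f*p[:,0]/p[:,2]+u,f*p[:,1]/p[:,2]+v]
def tri(a,b):
    g=least_squares(lambda X:np.r_[(proj("top",X)-a)[0],(proj("scene",X)-b)[0]],[.5,0,.03]);return g.x,np.abs(g.fun).max()
def fit(obs,x0):  # obs: cam, local pt, pixel ; pose x,y,z,yaw
    def res(q):
        return np.concatenate([(proj(c,R.from_euler('z',q[3]).apply(l)+q[:3])-p)[0] for c,l,p in obs])
    g=least_squares(res,x0,loss='soft_l1');return g.x,res(g.x)
E
python3 - <<'E'
from h import *
np.set_printoptions(precision=4,suppress=True)
T=lambda x,y,ox,oy:np.array([ox+x/8-.5,oy+y/8-.5])
hub=(T(162,97,228,215),T(88,73,298,248));kn=(T(66,375,228,215),T(246,202,298,248))
print("hub top",tri(*hub),"knob top",tri(*kn))
sh=(T(187,162,305,178),T(201,45,308,190))
print("shaft tip",tri(*sh))
print("lever fit",fit([("top",[0,0,.034],hub[0]),("scene",[0,0,.034],hub[1]),("top",[.1,0,.046],kn[0]),("scene",[.1,0,.046],kn[1])],[.4,.3,0,3]))
# box: -x(rib) is image-down in top
h=.005
c=[(82,28,.060,.052),(340,70,.060,-.052),(28,335,-.06,.052),(297,370,-.06,-.052)]
for zz in (0,.008):
  o=[("top",[x,y,zz],T(u,v,305,178)) for u,v,x,y in c]
  o+=[("scene",[-.06,.052,zz],T(215,298,308,190)),("scene",[.06,.052,zz],T(25,188,308,190)),("scene",[-.06,-.052,zz],T(383,198,308,190))]
  o+=[("top",[0,0,.09],sh[0]),("scene",[0,0,.09],sh[1]),("top",[-.03,0,.054],T(173,290,305,178)-[0,2.]),("top",[0,0,.062],T(191,178,305,178))]
  q,f=fit(o,[.5,.1,0,0]);print("box",q,f)
E
```

```text
hub top (array([0.4263, 0.3508, 0.03  ]), np.float64(0.12922326220893865)) knob top (array([0.3307, 0.3798, 0.0432]), np.float64(0.04920168802527769))
shaft tip (array([0.4946, 0.125 , 0.0891]), np.float64(0.33133175357949085))
lever fit (array([ 0.4263,  0.3507, -0.0034,  2.8468]), array([ 0.0248,  0.0608, -0.1532, -0.1765,  0.0635,  0.0731, -0.0229,
        0.1461]))
box [ 0.4937  0.1244  0.0059 -0.1823] [-1.1538 -1.0934  1.8426 -0.6395 -1.4146  0.9163  0.7668  2.5268  0.1297
  3.0055 -0.637   0.0061  0.8355  0.6765  0.3967  0.1647 -0.04   -1.6183
  0.186  -1.0518 -0.2454 -0.2063]
box [ 0.4941  0.1244 -0.0005 -0.1808] [-1.1725 -1.3358  1.885  -0.9246 -1.3848  0.7413  0.86    2.3085  0.0675
  2.5674 -0.7454 -0.3993  0.7535  0.2249  0.3956  0.3823 -0.0979 -0.194
  0.2128 -0.919  -0.2456 -0.005 ]
```

```bash
cat > go.py <<'E'
import sys;from bench import r;from h import *
a=list(map(float,sys.argv[1:]));s=r.read_state();q=R.from_quat(s["eef_rot"]);m=q.as_matrix()
yaw=np.arctan2(m[1,0],m[0,0]);p=np.array(s["ee_pos"])
print("t",round(float(s["time"]),2),"p",p.round(4),"yaw",round(yaw,4),"q",np.round(s["joint_positions"],2),"F",np.round(s["ft_force"],1),"tau",np.round(s["torque"],2),"w",round(float(s["width"]),4),"tilt",m[:2,2].round(4))
if a:
    prev=p
    for i in range(0,len(a)-1,3):
        t=np.array(a[i:i+3]);d=q.inv().apply(t-prev);print("tool shift",d.round(4),"dist",round(float(np.linalg.norm(d)),3));prev=t
    if len(a)%3: print("turn",round(float((yaw-a[-1]+np.pi)%(2*np.pi)-np.pi),3))
E
python3 go.py .5 -.15 .22 .426 .351 .15
```

```text
t 0.9 p [ 0.2166 -0.5863  0.2336] yaw 0.3538 q [ 1.19  0.33 -0.06  1.46  0.02  1.35 -0.09] F [1.  0.8 0.3] tau [-0.06  0.01  0.04] w 0.0869 tilt [ 0.0001 -0.0001]
tool shift [ 0.417  -0.3111  0.0136] dist 0.52
tool shift [ 0.1041 -0.4956  0.07  ] dist 0.511
```

```bash
for i in 1 2; do python3 -m pendant '[[0.026,-0.0194,0.001,0],[0.026,-0.0194,0.001,0],[0.026,-0.0194,0.001,0],[0.026,-0.0194,0.001,0],[0.026,-0.0194,0.001,0],[0.026,-0.0194,0.001,0],[0.026,-0.0194,0.001,0],[0.026,-0.0194,0.001,0]]' 1; done
for i in 1 2; do python3 -m pendant '[[0.0065,-0.031,0.0044,0],[0.0065,-0.031,0.0044,0],[0.0065,-0.031,0.0044,0],[0.0065,-0.031,0.0044,0],[0.0065,-0.031,0.0044,0],[0.0065,-0.031,0.0044,0],[0.0065,-0.031,0.0044,0],[0.0065,-0.031,0.0044,0]]'; done
python3 -m pendant '[[0,0,0,-0.12],[0,0,0,-0.12],[0,0,0,-0.12],[0,0,0,-0.12],[0,0,0,-0.12],[0,0,0,-0.12],[0,0,0,-0.12],[0,0,0,-0.12]]'
python3 -m pendant '[[0,0,0,-0.12],[0,0,0,-0.12],[0,0,0,-0.12],[0,0,0,-0.12],[0,0,0,-0.12],[0,0,0,-0.12],[0,0,0,-0.12],[0,0,0,-0.12]]'
python3 go.py .4263 .3508 .08 2.847
```

```text
time: 1.57
ee_pos: [0.3585, -0.3672, 0.2257]
eef_rot: [0.984, 0.176, 0.0, 0.0]
ft_force: [0.1, -0.2, -0.0]
width: 0.0871
grip_force: 0.0
time: 2.23
ee_pos: [0.4999, -0.1496, 0.2178]
eef_rot: [0.984, 0.176, 0.0, 0.0]
ft_force: [0.3, -1.2, 0.5]
width: 0.0869
grip_force: 0.0
time: 2.9
ee_pos: [0.4617, 0.101, 0.1824]
eef_rot: [0.984, 0.176, 0.0, 0.0]
ft_force: [0.6, 0.7, -0.1]
width: 0.0867
grip_force: 0.0
time: 3.57
ee_pos: [0.4248, 0.3516, 0.147]
eef_rot: [0.984, 0.176, 0.0, 0.0]
ft_force: [1.2, -0.1, 0.7]
width: 0.0874
grip_force: 0.0
time: 4.23
ee_pos: [0.4251, 0.3502, 0.1472]
eef_rot: [0.79, 0.613, 0.0, 0.0]
ft_force: [-0.6, -0.8, -0.5]
width: 0.0869
grip_force: 0.0
time: 4.9
ee_pos: [0.4252, 0.3502, 0.1472]
eef_rot: [0.418, 0.908, -0.0, 0.0]
ft_force: [-0.1, -0.9, -0.3]
width: 0.087
grip_force: 0.0
t 4.9 p [0.4252 0.3502 0.1472] yaw 2.2794 q [ 0.17  0.5  -1.19  1.72  0.49  1.25 -0.42] F [-0.1 -0.9 -0.3] tau [ 0.06 -0.18  0.03] w 0.087 tilt [ 0.0004 -0.0002]
tool shift [-0.0002  0.0013  0.0672] dist 0.067
turn -0.568
```

```bash
python3 -m pendant '[[0,0,0,-0.114],[0,0,0,-0.114],[0,0,0,-0.114],[0,0,0,-0.113],[0,0,0,-0.113],[-0.001,0.001,0.03,0],[0,0,0.03,0],[0,0,0.02,0]]'
python3 go.py .4263 .3508 .018 2.847
```

```text
time: 5.57
ee_pos: [0.4262, 0.3501, 0.0649]
eef_rot: [0.15, 0.989, -0.001, -0.0]
ft_force: [0.7, -0.9, -0.2]
width: 0.087
grip_force: 0.0
t 5.57 p [0.4262 0.3501 0.0649] yaw 2.8411 q [ 0.16  0.66 -1.2   1.79  0.67  1.17  0.02] F [ 0.7 -0.9 -0.2] tau [ 0.05 -0.17  0.03] w 0.087 tilt [-0.0008 -0.0012]
tool shift [0.0001 0.0008 0.0469] dist 0.047
turn -0.006
```

```bash
python3 -m pendant '[[0,0.001,0.016,-0.006],[0,0,0.016,0],[0,0,0.011,0],[0,0,0.004,0],[0,0,0,0]]'
python3 -m pendant '[[0,0,0,0],[0,0,0,0],[0,0,0,0],[0,0,0,0],[0,0,0,0],[0,0,0,0],[0,0,0,0],[0,0,0,0]]' 0.3 30
python3 go.py
```

```text
time: 5.98
ee_pos: [0.4263, 0.3519, 0.0196]
eef_rot: [0.146, 0.989, -0.0, -0.0]
ft_force: [0.2, -0.3, 0.8]
width: 0.0871
grip_force: 0.0
time: 6.65
ee_pos: [0.4265, 0.3519, 0.0202]
eef_rot: [0.146, 0.989, -0.0, 0.0]
ft_force: [0.2, 0.4, 3.1]
width: 0.0423
grip_force: 26.0
t 6.65 p [0.4265 0.3519 0.0202] yaw 2.8478 q [ 0.12  0.72 -1.14  1.82  0.74  1.1  -0.01] F [0.2 0.4 3.1] tau [ 0.23 -0.22 -0.02] w 0.0423 tilt [ 0.0001 -0.0001]
```

```bash
python3 -m pendant '[[0,0,-0.02,0],[0,0,-0.04,0],[0,0,-0.04,0],[0,0,-0.015,0],[0,0,0,0]]'
python3 go.py .4946 .1253 .135 2.96
```

```text
time: 7.07
ee_pos: [0.4276, 0.3534, 0.1385]
eef_rot: [0.146, 0.989, 0.002, 0.002]
ft_force: [0.1, 1.3, -2.1]
width: 0.0414
grip_force: 30.0
t 7.07 p [0.4276 0.3534 0.1385] yaw 2.8477 q [ 0.22  0.59 -1.28  1.73  0.59  1.28  0.08] F [ 0.1  1.3 -2.1] tau [ 0.05 -0.27 -0.03] w 0.0414 tilt [0.0042 0.0028]
tool shift [-0.1302 -0.1989  0.0032] dist 0.238
turn -0.112
```

```bash
python3 -m pendant '[[-0.0163,-0.0248,0,0],[-0.0163,-0.0248,0,0],[-0.0163,-0.0248,0,0],[-0.0163,-0.0248,0,0],[-0.0163,-0.0248,0,0],[-0.0163,-0.0248,0,0],[-0.0163,-0.0248,0,0],[-0.0163,-0.0248,0,0]]'
python3 -m pendant '[[0,0,0,-0.056],[0,0,0,-0.056],[0,0,0,0]]'
python3 go.py .4946 .1253 .135 2.96
python3 - <<'E'
from bench import r
import cv2,numpy as np
o=[]
for c,(x,y) in {"top":(290,160),"scene":(298,160)}.items():
    d=r.camera(c)["img"][...,::-1];cv2.imwrite(f"pics/{c}1.png",d)
    a=cv2.resize(d[y:y+75,x:x+65],None,fx=6,fy=6,interpolation=cv2.INTER_CUBIC)
    for i in range(0,65,5):cv2.putText(a,str(x+i),(i*6,10),0,.3,(0,0,255))
    for i in range(5,75,5):cv2.putText(a,str(y+i),(0,i*6+6),0,.3,(0,0,255))
    o.append(a)
cv2.imwrite("pics/e.png",np.hstack(o))
E
```

```text
time: 7.73
ee_pos: [0.4934, 0.1221, 0.1335]
eef_rot: [0.147, 0.989, -0.001, -0.001]
ft_force: [0.4, -0.4, -2.3]
width: 0.0416
grip_force: 30.0
time: 7.98
ee_pos: [0.4933, 0.1231, 0.1336]
eef_rot: [0.09, 0.996, -0.0, -0.001]
ft_force: [-0.1, -0.0, -2.3]
width: 0.042
grip_force: 30.0
t 7.98 p [0.4933 0.1231 0.1336] yaw 2.9609 q [ 0.79  0.55 -1.39  1.84  0.57  1.25  0.62] F [-0.1 -0.  -2.3] tau [ 0.08 -0.11 -0.02] w 0.042 tilt [-0.002  -0.0004]
tool shift [-0.0009  0.0024 -0.0014] dist 0.003
turn 0.001
```

View pics/e.png

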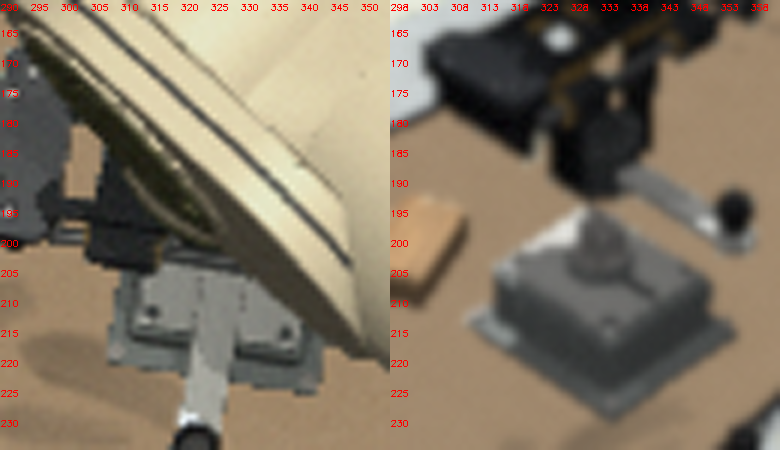

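```bash
python3 - <<'E'
from h import *
t,res=tri(np.array([322.5,232.8]),np.array([355,193.3]));print(t,res)
y=2.961;print(t[:2]-.1*np.array([np.cos(y),np.sin(y)]),"foot z",t[2]-.046)
import cv2
for c in("top","scene"):
    print(c,proj(c,[.4933+.1*np.cos(y),.1231+.1*np.sin(y),.1336-.0202+.046]))
g=cv2.cvtColor(cv2.imread("pics/top1.png"),6)[225:242,312:334];print(g)
E
```

```text
[0.39732366 0.14073381 0.15120534] 0.5512903701926462
[0.4956974  0.12277255] foot z 0.10520534221390722
top [[322.60231564 233.94796878]]
scene [[355.06432295 191.53288727]]
[[117 122 120 121 125 124 127 123 138 168 162 166 164 159 166 166 139 140
  138 137 139 139]
 [119 117 119 124 123 126 123 125 134 169 165 166 163 160 158 137 137 138
  139 140 136 138]
 [118 122 121 121 121 124 125 132 147 164 165 165 166 162 158 121 139 138
  139 138 138 139]
 [123 122 122 123 120 122 125 146 195 168 172 167 163 165 155 117 138 138
  140 138 139 137]
 [135 130 126 122 118 121 122 155 228 233 225 163 161 165 167 139 138 137
  139 140 143 140]
 [138 134 137 127 122 121 127 159 223 127 128 129 129 164 164 142 139 141
  141 141 141 139]
 [138 137 138 134 131 127 124 117  69  22  25  24  45 109 166 141 140 141
  141 141 137 139]
 [137 138 139 139 138 138 125  57  24  34  46  43  35  44  98 142 138 138
  138 137 140 138]
 [137 139 137 138 137 138 126  22  40  62  61  62  50  27  66 139 141 135
  139 139 139 138]
 [137 138 135 139 138 132  87  32  55  60  67  64  60  24  68 139 144 139
  140 140 140 139]
 [137 139 137 138 136 130  86  24  47  66  68  65  56  25  67 138 142 139
  140 139 139 140]
 [136 139 137 138 138 131  88  27  34  60  70  59  36  36  88 137 139 140
  142 137 138 139]
 [137 137 139 142 137 139 132  77  29  24  20  25  28  74 157 137 138 138
  141 138 137 138]
 [141 138 136 139 136 140 138 124  54  31  28  33  52 106 137 133 137 137
  139 136 139 140]
 [135 140 139 137 138 136 137 135 133 109 101 124 123 140 140 139 139 138
  137 137 139 141]
 [ 84  89 112 108 114 112 109 114 135 139 136 135 135 135 138 138 134 136
  135 139 135 135]
 [ 35  31  31  34  34  32  36  29  30  31  35  31  37  61  59  57  60  65
   83  86  84  88]]
```

```bash
python3 -m pendant '[[-0.001,0.002,0,0],[0,0,0.01,0],[0,0,0.01,0],[0,0,0.006,0],[0,0,0,0]]'
python3 -m pendant '[[0,0,0.002,0],[0,0,0.002,0],[0,0,0,0]]'
python3 go.py .4946 .1249 .100 2.96
```

```text
time: 8.5
ee_pos: [0.4942, 0.1257, 0.1072]
eef_rot: [0.091, 0.996, -0.0, -0.001]
ft_force: [-0.4, -0.8, -3.2]
width: 0.0417
grip_force: 30.0
time: 8.75
ee_pos: [0.4952, 0.126, 0.105]
eef_rot: [0.091, 0.996, -0.0, 0.0]
ft_force: [-0.5, 0.4, -2.4]
width: 0.042
grip_force: 30.0
t 8.75 p [0.4952 0.126  0.105 ] yaw 2.9597 q [ 0.75  0.58 -1.34  1.86  0.61  1.2   0.59] F [-0.5  0.4 -2.4] tau [ 0.04 -0.23 -0.  ] w 0.042 tilt [ 0.0001 -0.0001]
tool shift [ 0.0004 -0.0012  0.005 ] dist 0.005
turn -0.0
```

```bash
python3 -m pendant '[[0,-0.001,0.0015,0],[0,0,0.0015,0],[0,0,0,0]]'
python3 -m pendant '[[0,0,0.001,0],[0,0,0.001,0],[0,0,0,0]]'
python3 -m pendant '[[0,0,0.001,0],[0,0,0,0]]'
python3 go.py
```

```text
time: 9.0
ee_pos: [0.495, 0.1249, 0.102]
eef_rot: [0.091, 0.996, -0.0, -0.0]
ft_force: [0.1, -0.4, -2.9]
width: 0.0416
grip_force: 30.0
time: 9.25
ee_pos: [0.4951, 0.1249, 0.1001]
eef_rot: [0.091, 0.996, -0.0, 0.0]
ft_force: [-0.0, -0.9, -2.5]
width: 0.0418
grip_force: 30.0
time: 9.42
ee_pos: [0.4952, 0.125, 0.0999]
eef_rot: [0.091, 0.996, -0.0, 0.0]
ft_force: [-3.4, -3.1, 8.3]
width: 0.0417
grip_force: 30.0
t 9.42 p [0.4952 0.125  0.0999] yaw 2.9596 q [ 0.75  0.58 -1.34  1.87  0.61  1.2   0.59] F [-3.4 -3.1  8.3] tau [-0.7   0.7  -0.03] w 0.0417 tilt [ 0.0003 -0.0008]
```

```bash
python3 -m pendant '[[0,0,-0.0004,0],[0,0,0,0.04],[0,0,0,0.04]]'
for i in 1 2 3 4; do python3 -m pendant '[[0,0,0,0.04],[0,0,0,0.04]]' | grep -E 'ee_pos|force'; done
python3 go.py
```

```text
time: 9.67
ee_pos: [0.4956, 0.1251, 0.1]
eef_rot: [0.131, 0.991, 0.0, 0.001]
ft_force: [0.6, -1.9, 2.5]
width: 0.0418
grip_force: 30.0
ee_pos: [0.4957, 0.1252, 0.1]
ft_force: [0.6, -0.8, 0.9]
grip_force: 30.0
ee_pos: [0.4957, 0.1253, 0.1]
ft_force: [0.9, 0.1, 0.8]
grip_force: 30.0
ee_pos: [0.4957, 0.1254, 0.1]
ft_force: [1.4, 0.1, 0.6]
grip_force: 30.0
ee_pos: [0.4958, 0.1254, 0.1]
ft_force: [2.0, 0.7, 1.0]
grip_force: 30.0
t 10.33 p [0.4958 0.1254 0.1   ] yaw 2.5579 q [ 0.71  0.52 -1.26  1.87  0.54  1.16  0.24] F [2.  0.7 1. ] tau [ 0.1  -0.57 -0.01] w 0.0416 tilt [0.0017 0.0005]
```

```bash
python3 -m pendant '[[0,0,0.0003,0.04],[0,0,0,0.04]]' | grep -E 'ee_pos|ft_force'
for i in 1 2 3 4; do python3 -m pendant '[[0,0,0,0.04],[0,0,0,0.04]]' | grep -E 'ee_pos|ft_force'; done
python3 go.py
```

```text
ee_pos: [0.496, 0.1255, 0.0999]
ft_force: [2.1, 0.3, 2.0]
ee_pos: [0.4961, 0.1254, 0.0999]
ft_force: [2.7, -0.5, 0.9]
ee_pos: [0.4959, 0.1253, 0.0997]
ft_force: [0.8, -0.8, -0.7]
ee_pos: [0.4958, 0.1252, 0.0997]
ft_force: [0.7, 0.2, 0.8]
ee_pos: [0.4958, 0.1251, 0.0998]
ft_force: [1.5, -0.2, 3.4]
t 11.17 p [0.4958 0.1251 0.0998] yaw 2.1578 q [ 0.66  0.46 -1.18  1.87  0.48  1.13 -0.11] F [ 1.5 -0.2  3.4] tau [-0.38 -0.33 -0.03] w 0.0419 tilt [ 0.0016 -0.0001]
```

```bash
python3 -m pendant '[[0,0,0,-0.04],[0,0,0,-0.04],[0,0,0,-0.03],[0,0,0,0]]' | grep -E 'ee_pos|ft_force'
for i in 1 2; do python3 -m pendant '[[0,0,0.0006,-0.02],[0,0,0,0]]' | grep -E 'ee_pos|ft_force';done
python3 go.py
```

```text
ee_pos: [0.4952, 0.1252, 0.0996]
ft_force: [-0.5, -0.7, 3.1]
ee_pos: [0.4954, 0.125, 0.0989]
ft_force: [1.2, -1.2, 1.7]
ee_pos: [0.4952, 0.1245, 0.0977]
ft_force: [1.9, -2.5, -2.6]
t 11.83 p [0.4952 0.1245 0.0977] yaw 2.3105 q [ 0.68  0.49 -1.21  1.87  0.5   1.14  0.02] F [ 1.9 -2.5 -2.6] tau [-0.53 -0.56 -0.01] w 0.0419 tilt [ 0.0001 -0.0006]
```

```bash
python3 -m pendant '[[-0.0006,0,0.001,0],[0,0,0.001,0],[0,0,0,0]]' | grep -E 'ee_pos|ft_force'
python3 -m pendant '[[0,0,0.001,0],[0,0,0.001,0],[0,0,0,0]]' | grep -E 'ee_pos|ft_force'; python3 go.py
```

```text
ee_pos: [0.4953, 0.1244, 0.0957]
ft_force: [0.1, -2.6, -3.2]
ee_pos: [0.4954, 0.1244, 0.0938]
ft_force: [2.2, -3.3, -2.3]
t 12.33 p [0.4954 0.1244 0.0938] yaw 2.3096 q [ 0.67  0.49 -1.2   1.88  0.51  1.13  0.02] F [ 2.2 -3.3 -2.3] tau [-0.69 -0.46 -0.01] w 0.042 tilt [-0.0001 -0.0003]
```

```bash
python3 -m pendant '[[-0.0006,0,0.0015,0],[0,0,0.0015,0],[0,0,0.0015,0],[0,0,0,0]]' | grep -E 'ee_pos|ft_force'
python3 -m pendant '[[0,0,0.0015,0],[0,0,0.0015,0],[0,0,0.001,0],[0,0,0,0]]' | grep -E 'ee_pos|ft_force'
python3 -m pendant '[[0,0,0.001,0],[0,0,0.001,0],[0,0,0,0]]' | grep -E 'ee_pos|ft_force'; python3 go.py
```

```text
ee_pos: [0.4957, 0.1243, 0.0892]
ft_force: [0.6, -1.4, -3.8]
ee_pos: [0.4957, 0.1242, 0.0853]
ft_force: [0.0, -0.2, -2.7]
ee_pos: [0.4958, 0.1242, 0.0834]
ft_force: [0.8, -1.1, -2.9]
t 13.25 p [0.4958 0.1242 0.0834] yaw 2.3099 q [ 0.66  0.5  -1.19  1.88  0.52  1.11  0.01] F [ 0.8 -1.1 -2.9] tau [-0.33 -0.35  0.03] w 0.0417 tilt [-0.      0.0001]
```

```bash
python3 -m pendant '[[0,0,0.001,0],[0,0,0,0]]' | grep -E 'ee_pos|ft_force'
python3 -m pendant '[[0,0,0.0005,0],[0,0,0,0]]' | grep -E 'ee_pos|ft_force'; python3 go.py .4958 .1242 .082 2.96
```

```text
ee_pos: [0.4958, 0.1242, 0.0824]
ft_force: [0.7, -0.5, -1.9]
ee_pos: [0.4959, 0.1242, 0.0821]
ft_force: [-0.3, -0.2, -1.2]
t 13.58 p [0.4959 0.1242 0.0821] yaw 2.3098 q [ 0.66  0.51 -1.19  1.88  0.53  1.11  0.01] F [-0.3 -0.2 -1.2] tau [-0.29 -0.26  0.03] w 0.0415 tilt [ 0.0001 -0.0001]
tool shift [ 0.     -0.0001  0.0001] dist 0.0
turn -0.65
```

```bash
python3 -m pendant '[[0,0,0.0004,0],[0,0,0,0]]' | grep -E 'ee_pos|ft_force'
python3 -m pendant '[[0,0,0,-0.05],[0,0,0,-0.05],[0,0,0,-0.05],[0,0,0,0]]' | grep -E 'ee_pos|ft_force'
python3 -m pendant '[[0,0,0,-0.05],[0,0,0,-0.05],[0,0,0,-0.05],[0,0,0,-0.05],[0,0,0,0]]' | grep -E 'ee_pos|ft_force'; python3 go.py .4958 .1242 .082 2.96
```

```text
ee_pos: [0.4959, 0.1242, 0.082]
ft_force: [-1.8, -3.0, 4.9]
ee_pos: [0.4958, 0.1237, 0.082]
ft_force: [-3.6, -5.0, 5.9]
ee_pos: [0.4957, 0.1235, 0.082]
ft_force: [-3.9, -5.0, 8.2]
t 14.5 p [0.4957 0.1235 0.082 ] yaw 2.6623 q [ 0.7   0.56 -1.25  1.88  0.59  1.14  0.32] F [-3.9 -5.   8.2] tau [-1.26  0.74  0.03] w 0.0418 tilt [-0.0007 -0.0015]
tool shift [0.0002 0.0007 0.    ] dist 0.001
turn -0.298
```

```bash
python3 -m pendant '[[0,-0.0005,-0.0002,-0.05],[0,0,0,-0.05],[0,0,0,-0.05],[0,0,0,0]]' | grep -E 'ee_pos|ft_force'
python3 -m pendant '[[0,0,0,-0.05],[0,0,0,-0.05],[0,0,0,-0.05],[0,0,0,0],[0,0,0,0]]' | grep -E 'ee_pos|ft_force'; python3 go.py .4958 .1242 .082 2.96
python3 - <<'E'
from bench import r
import cv2,numpy as np
o=[]
for c,(x,y) in {"top":(290,180),"scene":(308,170)}.items():
    d=r.camera(c)["img"][...,::-1];cv2.imwrite(f"pics/{c}2.png",d)
    a=cv2.resize(d[y:y+65,x:x+55],None,fx=7,fy=7,interpolation=cv2.INTER_CUBIC)
    for i in range(0,55,5):cv2.putText(a,str(x+i),(i*7,10),0,.3,(0,0,255))
    for i in range(5,65,5):cv2.putText(a,str(y+i),(0,i*7+7),0,.3,(0,0,255))
    o.append(a)
cv2.imwrite("pics/f.png",np.hstack(o))
E
```

```text
ee_pos: [0.4957, 0.123, 0.0821]
ft_force: [-1.7, -5.2, 4.0]
ee_pos: [0.4957, 0.1229, 0.082]
ft_force: [-1.8, -5.5, 4.6]
t 15.25 p [0.4957 0.1229 0.082 ] yaw 2.959 q [ 0.73  0.6  -1.31  1.88  0.64  1.17  0.58] F [-1.8 -5.5  4.6] tau [-1.14  0.28  0.04] w 0.0417 tilt [-0.0003 -0.0014]
tool shift [0.0002 0.0013 0.    ] dist 0.001
turn -0.001
```

View pics/f.png

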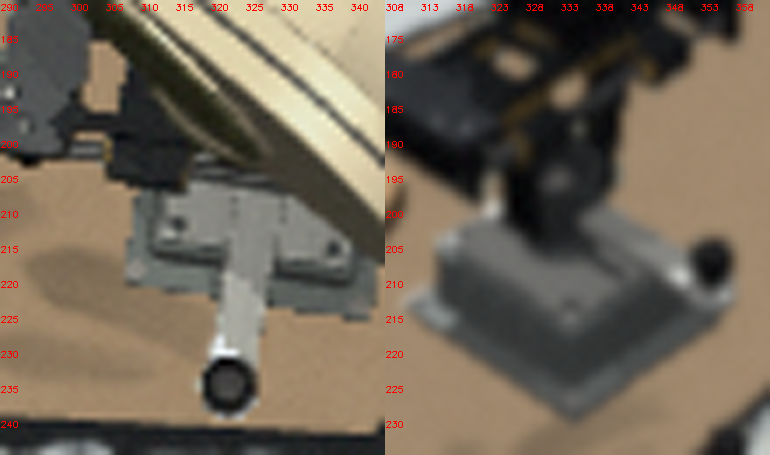

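```bash
python3 - <<'E'
from h import *
import cv2
g=cv2.cvtColor(cv2.imread("pics/top0.png"),6)
for v in range(206,217): print(v,g[v,322:332])
for y in (-.13,-.18,-.23):
    d=-np.array([np.cos(y),np.sin(y)]);print(y,[proj("top",[*(np.array([.4955,.1243])+s*d),.054]).round(1)[0].tolist() for s in(.02,.03,.04)])
y=2.959;print(proj("top",[.4955+.1*np.cos(y),.1240+.1*np.sin(y),.108]))
E
```

```text
206 [235 235 231 186 106 127 148 140 109 142]
207 [235 236 235 230 185 129 123 186 236 236]
208 [235 235 236 227 136 130 208 234 236 236]
209 [236 237 235 226 128 141 203 235 235 235]
210 [235 235 236 227 134 155 235 234 235 235]
211 [235 236 235 226 133 163 237 235 236 235]
212 [236 236 235 224 119 151 237 236 236 235]
213 [236 235 231 181 125 161 235 235 236 235]
214 [233 234 229 189 134 173 235 236 235 234]
215 [148 200 225 230 199 232 232 234 235 236]
216 [170 182 187 185 150 152 147 186 217 234]
-0.13 [[327.3, 206.8], [326.9, 210.4], [326.5, 214.0]]
-0.18 [[326.9, 206.7], [326.4, 210.3], [325.8, 213.9]]
-0.23 [[326.6, 206.7], [325.8, 210.2], [325.1, 213.7]]
[[322.19232569 234.29526572]]
```

```bash
python3 -m pendant '[[0,-0.0005,-0.0002,0],[0,0,0,0]]' | grep ft_force
python3 -m pendant '[[0,0,0,0],[0,0,0,0],[0,0,0,0],[0,0,0,0],[0,0,0,0]]' 0.9 | grep -E 'ft_force|width'
python3 -m pendant '[[0,0,-0.01,0],[0,0,-0.02,0],[0,0,-0.03,0],[0,0,-0.03,0],[0,0,-0.03,0],[0,0,0,0]]'
python3 go.py .45 -.1 .2
```

```text
ft_force: [-0.0, -4.2, 1.1]
ft_force: [0.9, 0.2, -0.3]
width: 0.0671
time: 16.43
ee_pos: [0.4974, 0.1251, 0.2078]
eef_rot: [0.09, 0.996, 0.001, 0.003]
ft_force: [0.1, -0.3, 0.7]
width: 0.0785
grip_force: 0.0
t 16.43 p [0.4974 0.1251 0.2078] yaw 2.9607 q [ 0.84  0.44 -1.43  1.75  0.45  1.35  0.72] F [ 0.1 -0.3  0.7] tau [ 0.11 -0.19 -0.04] w 0.0785 tilt [0.0067 0.0016]
tool shift [ 0.0061 -0.23    0.0072] dist 0.23
```

```bash
python3 -m pendant '[[0,0,0,0.12],[0,0,0,0.12],[0,0,0,0.12],[0,0,0,0.12],[0,0,0,0.12],[0,0,0,0.12]]' >/dev/null; python3 go.py .45 -.1 .2
```

```text
t 16.93 p [0.4954 0.1236 0.2026] yaw 2.2344 q [ 0.76  0.33 -1.27  1.76  0.33  1.3   0.08] F [-0.1 -0.8 -1. ] tau [ 0.01 -0.17 -0.  ] w 0.0786 tilt [0.0005 0.    ]
tool shift [-0.1482 -0.1735  0.0026] dist 0.228
```

```bash
python3 -m pendant '[[-0.0148,-0.0174,0,0.05],[-0.0148,-0.0174,0,0.0],[-0.0148,-0.0174,0,0.0],[-0.0148,-0.0174,0,0]]' >/dev/null; python3 go.py
python3 -m pendant '[[-0.0148,-0.0174,0,0.05],[-0.0148,-0.0174,0,0.0],[-0.0148,-0.0174,0,0.0],[-0.0148,-0.0174,0,0],[-0.0148,-0.0174,0,0],[0,0,0,0]]' >/dev/null; python3 go.py
python3 - <<'E'
from bench import r
import cv2,numpy as np
o=[]
for c,(x,y) in {"top":(290,180),"scene":(308,170)}.items():
    d=r.camera(c)["img"][...,::-1]
    a=cv2.resize(d[y:y+65,x:x+55],None,fx=7,fy=7,interpolation=cv2.INTER_CUBIC)
    for i in range(0,55,5):cv2.putText(a,str(x+i),(i*7,10),0,.3,(0,0,255))
    for i in range(5,65,5):cv2.putText(a,str(y+i),(0,i*7+7),0,.3,(0,0,255))
    o.append(a)
cv2.imwrite("pics/g.png",np.hstack(o))
E
```

```text
t 17.27 p [0.4739 0.0341 0.2023] yaw 2.1911 q [ 1.07  0.2  -1.33  1.84  0.21  1.26  0.3 ] F [ 0.3 -0.6  0.1] tau [-0.07 -0.19 -0.02] w 0.0783 tilt [ 0.0002 -0.0002]
t 17.77 p [ 0.4408 -0.0791  0.2022] yaw 2.135 q [ 1.39  0.04 -1.31  1.9   0.05  1.23  0.63] F [-0.1 -1.1 -1.2] tau [-0.01 -0.08  0.  ] w 0.0782 tilt [-0.0007 -0.0021]
```

View pics/g.png

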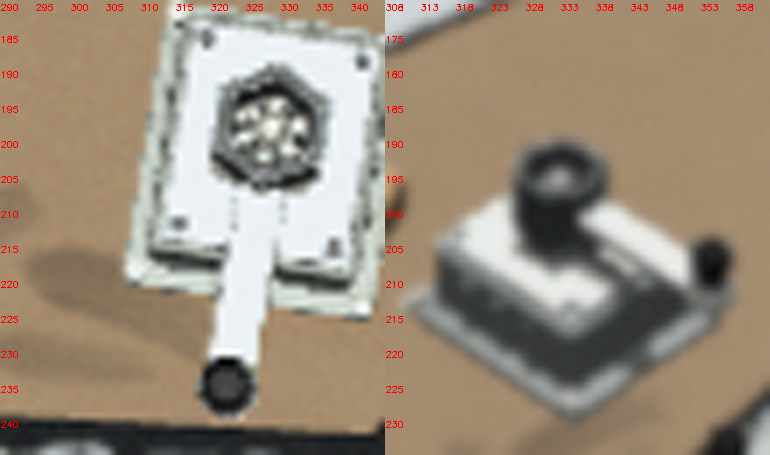

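The lever is home on the shaft. Its arm runs parallel to the box's sides over the rib (knob at about 322, 234 in the top view), and the robot is clear of it.

```bash
python3 -c "
from bench import r
print(r.close_job())"
```

```text
the job is handed in; nothing more can be done
None
```

The crank lever is fully home on the splined shaft, swung over the index rib and released; I handed the job in at about 18 s without seeing the verdict, never saw more than about 11 N while pressing, and didn't touch the jar, block or tape.

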